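# Erect the curing box and seat its bayonet lamp

## Task

Get the small fold-up curing box ready: first raise its three hinged side panels upright so that they form an open box with the fixed wall. Then take the square LED lamp with the two-pin bayonet cap from the wooden rack, push it pins-in-slots into the lampholder in the middle of the box and twist it a full quarter turn clockwise (seen from above) against the spring. Finish while still gripping it, pressed fully home with its body down on the holder's rim - do not let go - and leave the other things on the bench undisturbed.

Things in the scene. Friction and masses are not known exactly. Their poses are not given: they have to be found in the camera images.
- box: Fold-up curing box: grey base plate 150 x 150 x 10 mm, fixed. Origin: centre of its underside, on the table; z up. Fixed aluminium wall along the +x edge (4 mm thick, top at z 72 mm); aluminium panels hinged along the other three edges, left (+y), near (-x), right (-y), splayed outward. In its middle a white tubular lampholder, 50 mm outer diameter, rim at z 55 mm.
- holder (a point): Centre of the lampholder's mouth at rim height; axes as the box's. Bore 30 mm. Pin slots 10 mm wide cut the rim at +x and -x, out to radius 22 mm. Pins run under the 6 mm rim ledge: with the foot over 21 mm below the rim they turn clockwise only (seen from above), to a stop just past 90 degrees, pin line along y. Fully home, the lamp's square body is on the rim, its foot 30 mm below it.
- plunger (a joint): Brass spring plunger, 20 mm diameter, in the lampholder, pressed down by the lamp's foot: m, 0 = up (its top 17 mm below the rim), 0.016 = most. Spring 600 N/m, preload 4.8 N. Lamp fully home: 0.013, about 12.6 N. If not pressed, a turned lamp springs up about 9 mm, until its pins meet the ledge.
- lamp: Bayonet lamp, about 100 g: white square LED column 36 x 36 mm (lamp z 30 to 95, flat sides facing its x and y, yellow chips on them) above a metal cap 26 mm in diameter, 30 mm long, with tapered foot. Two 5 mm pins along lamp +x and -x, to 20 mm from the axis, 12 mm above the foot. Either way round fits. Origin: centre of the foot; z up. Stands foot down in a rack hole.
- rack: Plywood block 210 x 85 x 14 mm, fixed on the table; origin at the centre of its underside, long side along x. Two holes 30 mm in diameter, 9 mm deep, at x = -52 and +52 mm.
- globe: Bystander: round white globe lamp with plain screw cap, 60 mm diameter, 94 mm high, standing in the rack's other hole. Origin: its foot. Leave alone.
- bitset: Bystander: flat black bit case 200 x 100 x 22 mm, fixed, on the opposite side of the box from the rack.
- torch: Bystander: black torch standing upright, 34 mm diameter, 120 mm high. Leave alone.
- driver: Bystander: screwdriver lying, 180 mm long. Leave alone.
- board: Bystander: circuit board 100 x 70 x 16 mm, flat. Leave alone.
- spanner: Bystander: steel spanner lying, 150 mm. Leave alone.
- cup: Bystander: small open grey parts tray, 75 x 75 x 30 mm. Leave alone.
- panel_left (a joint): Hinge of the left, +y panel (60 mm long from the hinge, 138 mm wide, 4 mm thick): rad, 0 = level outward, 1.57 = upright (stop). Hinge line: that top edge of the base plate, 75 mm from the box's centre, 10 mm above the table. Stiff (0.07 N m): stays where it is left. Starts partly raised; a finger fits beyond and below its free edge.
- panel_left_edge (a point): Middle of the free edge of that panel, on its underside (the outer face when upright).
- panel_near (a joint): Hinge of the near, -x panel (60 mm long from the hinge, 138 mm wide, 4 mm thick): rad, 0 = level outward, 1.57 = upright (stop). Hinge line: that top edge of the base plate, 75 mm from the box's centre, 10 mm above the table. Stiff (0.07 N m): stays where it is left. Starts partly raised; a finger fits beyond and below its free edge.
- panel_near_edge (a point): Middle of the free edge of that panel, on its underside (the outer face when upright).
- panel_right (a joint): Hinge of the right, -y panel (60 mm long from the hinge, 138 mm wide, 4 mm thick): rad, 0 = level outward, 1.57 = upright (stop). Hinge line: that top edge of the base plate, 75 mm from the box's centre, 10 mm above the table. Stiff (0.07 N m): stays where it is left. Starts partly raised; a finger fits beyond and below its free edge.
- panel_right_edge (a point): Middle of the free edge of that panel, on its underside (the outer face when upright).
Things that resemble listed ones, but are neither listed nor needed, are in the scene too. Leave any turquoise look-alike of the lamp alone.

How it is judged:
On the way, in this order (a step that is already met when the one before it is completed fails the run):
1. all three panels have been raised upright (value of joint each of panel_left, panel_near, panel_right above 1.4 rad), for 0.2 s.
2. the lamp is pushed into the holder against the spring with its pins in the slots (z of lamp in the frame of holder below -0.018 m and horizontal distance between lamp and holder below 0.005 m and angle between the x axis of lamp and the x axis of holder, either way round below 0.35 rad), for 0.04 s.
At the end, for the whole second after the job is handed in: All panels over 1.4 rad; lamp within 4 mm of the holder's axis, upright within 0.1 rad, foot more than 26.5 mm below the rim (30 = body on the rim), pin line within 0.3 rad of a quarter turn from the slots, fingers still holding it (over 2 N) (all of step 1 and z of lamp in the frame of holder below -0.0265 m and horizontal distance between lamp and holder below 0.004 m and angle between the x axis of lamp and the y axis of holder, either way round below 0.3 rad and angle between lamp's own z axis and vertical below 0.1 rad and contact force between the fingers and lamp above 2 N); the arm keeps its last pose, push and grip.
It fails at once if a bystander is moved more than 40 mm (distance of any of globe, torch, driver, board, spanner, cup from where it was at the start of the episode above 0.04 m).
It also fails if it takes over 72 s, if anything falls off the work surface, if the arm or the gripper's body presses on something with over 40 N, if the wrist force passes 120 N, or if a joint passes its speed limit or range.

## Robot

A 7-joint arm with a two-finger parallel gripper is mounted at the origin on the work surface. World frame = base frame: x ahead of the robot, y to its left, z up, the work surface at z = 0. Lengths are in m, angles in rad, forces in N, time in s.
With the tool pointing down it reaches from about 0.35 to 0.9 m from the base axis. Payload 7.2 kg.
Tool frame: the origin (TCP) lies midway between the tips of the shut fingers; the grasp point (between the pads) lies 19 mm behind it (manip.pinch_z is the z of the grasp point in the tool frame, in m); z points along the fingers, x is the direction in which the jaws open and shut, and the axes are right-handed (so a half turn about z gives the same grasp; the last joint's range is limited). The gripper opens to 88 mm and grips with 3 to 60 N. Pads are 20 mm wide; open, the fingers measure 115 mm over their backs; the gripper's body (75 mm by 178 mm) begins 61 mm behind the grasp point.
Start: joints at [-1.259, 0.411, -0.013, 1.596, 0.006, 1.134, -0.082], TCP at [0.232, 0.58, 0.223] pointing down, gripper open.
Joint ranges: [-2.95, 2.95], [-0.29, 1.99], [-1.47, 1.44], [0.14, 2.54], [-1.03, 4.17], [0.13, 1.85], [-2.86, 2.86]. Speed limits (rad/s): [2.39, 2.39, 3.01, 3.01, 3.14, 3.14, 3.14].

## Interface

Orientations are given as a rotation vector (axis times angle).
In Python, from station import manip gives the robot as it stands. The module is installed in compiled form; this text tells all that it offers. Calls block until the motion is done:
- manip.goto(position, orientation): joint-space move of the TCP to a pose.
- manip.movel(position, attitude=None, v=0.15): straight line of the TCP; attitude=None keeps the orientation; v is the mean speed in m/s.
- manip.move_joints(angles): joint-space move.
- manip.gripper_to(opening, grip_force=None): finger opening in m; grip_force is the grip in N (None keeps the last); returns when the fingers have stopped.
- manip.sleep(seconds).
- manip.ik(position, orientation): joint angles nearest the present ones, or None.
- manip.observe(): the state.
- manip.read_camera(name): name is "scene" or "top"; returns a dict with "pixels" (420x560x3 uint8, red, green, blue), "z_map" (420x560 float32, m along the optical axis (not along the pixel's ray), 0 where there is no reading), "fx", "fy", "cx", "cy" (pixels), "R" (3x3) and "t" (3): a world point X has camera coordinates R X + t. Camera axes: x right, y down, z forward; pixel columns grow to the right and rows downward; lengths in m; the calibration is good to about 2 mm. A picture is of the moment at which its call begins.
A pose or a line that the arm cannot do raises manip.Unreachable and nothing moves.
- manip.job_done(): hands the job in, once; it reports no verdict.
The state is a dict: "t": time; "joint_pos": joint angles; "dq": joint speeds; "effort": joint torques, N m; "tcp_pos": TCP position; "eef_rot": TCP orientation; "force": force on the tool from outside, world axes, zero at the start; "ft_torque": the same for the moment, N m; "width": finger opening in m.
Only numpy, scipy, OpenCV 4.12 (cv2) and the standard library are available. Lean on these libraries where they do the work, as an engineer would, in place of code of your own. Each camera call takes 0.05 s, during which the arm holds its last target.

## Working session

There is one attempt and no reset: what is moved stays moved. The work goes in short steps, each a Python script; the robot and the scene stay as the last script left them, time stands still between calls to the robot, and variables do not carry over. Pictures are saved under pics/ and viewed, and the job is handed in when it is done.

```bash
mkdir -p pics; python3 - <<'E'
from station import manip
import cv2,numpy as np
s=manip.observe(); print(s); print(manip.pinch_z)
for n in("scene","top"):
    c=manip.read_camera(n); cv2.imwrite(f"pics/{n}0.png",c["pixels"][:,:,::-1]); np.savez(f"{n}0.npz",**c)
    print(n,c["fx"],c["fy"],c["cx"],c["cy"],c["R"],c["t"])
E
```

```text
{'t': 0.0, 'joint_pos': array([-1.25918642,  0.41189964, -0.0127133 ,  1.59703631,  0.00562346,
        1.13431057, -0.08219878]), 'dq': array([-0.0003451 , -0.00076203, -0.00044113,  0.0004174 ,  0.00211327,
        0.00055498, -0.00131797]), 'effort': array([-4.24034015e-04, -5.87956059e+01,  6.41881060e-01, -2.91066492e+01,
       -5.37658576e-02,  1.84565334e-02,  1.35842683e-04]), 'tcp_pos': array([0.23157231, 0.57996847, 0.22181242]), 'eef_rot': array([ 2.59996169e+00,  1.76165053e+00, -1.97678662e-03]), 'force': array([-0.01788162,  0.02014979,  0.01753968]), 'ft_torque': array([ 0.02568988, -0.04168322,  0.03888031]), 'width': 0.08742940598688394}
-0.0187
scene 421.7228163306314 421.7228163306314 272.07146545051637 212.30350896874856 [[-0.865914    0.5000811  -0.01057517]
 [ 0.29719128  0.49736493 -0.81504937]
 [-0.40233107 -0.70890551 -0.579295  ]] [ 0.5338104  -0.09985088  1.31366167]
top 411.58703951599193 411.58703951599193 284.8348591400422 200.68158355950644 [[ 0.0283053  -0.99951413  0.01305034]
 [-0.98348069 -0.03018159 -0.17847915]
 [ 0.17878632 -0.00778285 -0.98385714]] [-0.07940855  0.58820247  1.06723586]
```

View pics/scene0.png

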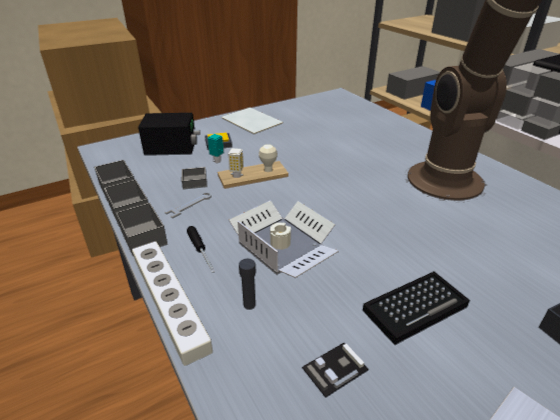

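View pics/top0.png

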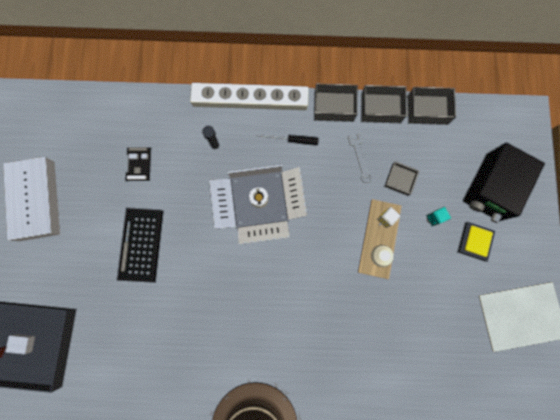

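```bash
python3 - <<'E'
import cv2,numpy as np
t=cv2.imread("pics/top0.png")
a=cv2.resize(t[150:260,195:315],None,fx=6,fy=5.4,interpolation=cv2.INTER_CUBIC);cv2.imwrite("pics/topbox.png",cv2.resize(t[155:255,195:315],(720,600),interpolation=cv2.INTER_CUBIC))
cv2.imwrite("pics/toprack.png",cv2.resize(t[190:290,345:465],(720,600),interpolation=cv2.INTER_CUBIC))
s=cv2.imread("pics/scene0.png")
cv2.imwrite("pics/scbox.png",cv2.resize(s[190:290,220:340],(720,600),interpolation=cv2.INTER_CUBIC))
E
```

```text
(no output)
```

View pics/topbox.png

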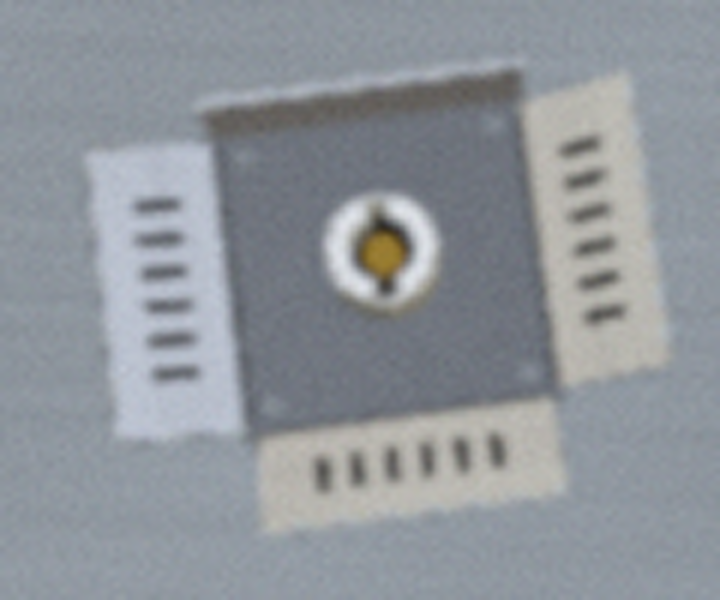

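View pics/toprack.png

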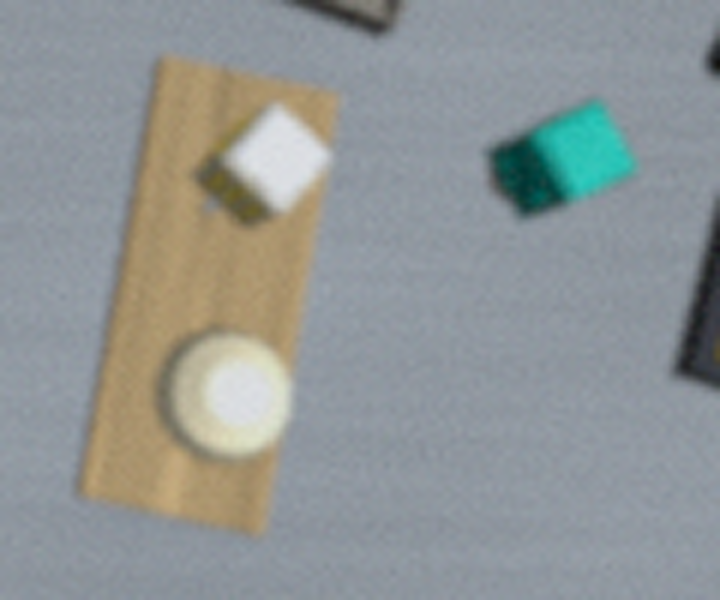

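View pics/scbox.png

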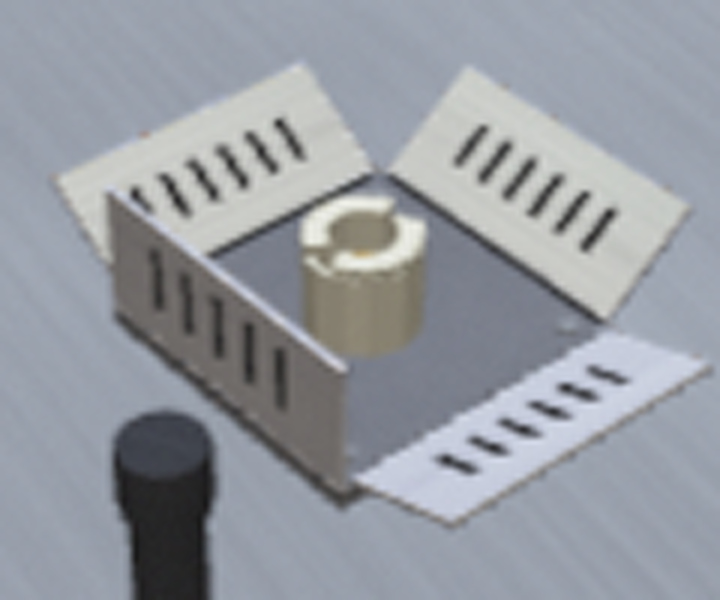

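```bash
cat > h.py <<'E'
import numpy as np,cv2
def load(n):
    return dict(np.load(n))
def ray(c,uv,z):
    uv=np.atleast_2d(uv).astype(float)
    d=np.c_[(uv[:,0]-c["cx"])/c["fx"],(uv[:,1]-c["cy"])/c["fy"],np.ones(len(uv))]@c["R"]
    o=-c["R"].T@c["t"]
    return o+d*((z-o[2])/d[:,2])[:,None]
def proj(c,X):
    p=np.atleast_2d(X)@c["R"].T+c["t"]
    return np.c_[c["fx"]*p[:,0]/p[:,2]+c["cx"],c["fy"]*p[:,1]/p[:,2]+c["cy"]]
def depthpts(c,uv):
    uv=np.atleast_2d(uv);z=c["z_map"][uv[:,1].astype(int),uv[:,0].astype(int)].astype(float)
    p=np.c_[(uv[:,0]-c["cx"])/c["fx"]*z,(uv[:,1]-c["cy"])/c["fy"]*z,z]
    return (p-c["t"])@c["R"]
E
python3 - <<'E'
from h import *
t=load("top0.npz");s=load("scene0.npz")
T=lambda p:np.array(p)/6+np.array([195,155])-0.4
S=lambda p:np.array(p)/6+np.array([220,190])-0.4
K=lambda p:np.array(p)/6+np.array([345,190])-0.4
# rim mask top
g=cv2.cvtColor(t["pixels"],cv2.COLOR_RGB2HSV)
print("base corners top z.01",ray(t,T([[250,432],[555,392],[523,105]]),.01).round(4))
m=((g[...,2]>200)&(g[...,1]<40)).astype(np.uint8); m[:, :240]=0;m[:,275:]=0;m[:180]=0;m[215:]=0
k,_=cv2.findContours(m,0,2);k=max(k,key=cv2.contourArea);print("rim area",cv2.contourArea(k),cv2.fitEllipse(k))
W=ray(t,k[:,0],.055)[:,:2];(cc,r)=cv2.minEnclosingCircle(W.astype(np.float32));print("top rim",cc,r,W.min(0),W.max(0))
# scene rim by outer rim points manually
P=ray(s,S([[300,240],[427,240],[363,197],[330,205],[400,205]]),.055);print("scene rim",P.round(4))
A=np.c_[2*P[:,:2],np.ones(len(P))];x=np.linalg.lstsq(A,(P[:,:2]**2).sum(1),rcond=None)[0];print(x[:2],np.sqrt(x[2]+x[:2]@x[:2]))
print("lamp top (z .100) top view",ray(t,K([[280,103],[332,155],[275,215],[222,157]]),.100).round(4), "pin",ray(t,K([[208,205]]),.017))
print("wall top scene",ray(s,S([[110,192],[347,370]]),.072).round(4), "scene base near corners",ray(s,S([[375,172],[605,322],[350,480]]),.01).round(4))
print("rack top corners",ray(t,K([[162,57],[340,95],[263,533],[80,492]]),.014).round(4))
for nm,pp in (("left",[[90,152],[118,436]]),("right",[[628,75],[670,362]]),("near",[[265,532],[565,490]])):
    pp=np.array(pp); cen=np.array([382,260]); q=np.array([pp[0]*.85+pp[1]*.15+0,pp.mean(0),pp[1]*.85+.15*pp[0]]); q=q+(cen-q)*np.array(.06)
    print(nm,depthpts(t,np.round(T(q))).round(4))
E
```

```text
base corners top z.01 [[ 0.5205  0.0712  0.01  ]
 [ 0.5435 -0.0703  0.01  ]
 [ 0.6811 -0.0512  0.01  ]]
rim area 30.5 ((254.38125610351562, 195.90945434570312), (8.745412826538086, 13.296892166137695), 178.23031616210938)
top rim (0.6004757881164551, 0.02089829370379448) 0.019972143694758415 [0.5810466  0.01601672] [0.61982373 0.03335435]
scene rim [[ 0.6243  0.0027  0.055 ]
 [ 0.58    0.0291  0.055 ]
 [ 0.5873 -0.0092  0.055 ]
 [ 0.6019 -0.0115  0.055 ]
 [ 0.577   0.0033  0.055 ]]
[0.60063647 0.01365071] 0.025867890612963265
lamp top (z .100) top view [[ 0.5742 -0.3398  0.1   ]
 [ 0.552  -0.362   0.1   ]
 [ 0.5251 -0.3367  0.1   ]
 [ 0.5497 -0.3142  0.1   ]] pin [[ 0.53950033 -0.3278128   0.017     ]]
wall top scene [[ 0.6855 -0.0453  0.072 ]
 [ 0.659   0.099   0.072 ]] scene base near corners [[ 0.5421 -0.0743  0.01  ]
 [ 0.5145  0.0654  0.01  ]
 [ 0.6545  0.0933  0.01  ]]
rack top corners [[ 0.6095 -0.3077  0.014 ]
 [ 0.5939 -0.3915  0.014 ]
 [ 0.3901 -0.3518  0.014 ]
 [ 0.4061 -0.2682  0.014 ]]
left [[0.6241 0.1389 0.0313]
 [0.5824 0.1314 0.0282]
 [0.5376 0.1259 0.0291]]
right [[ 0.6636 -0.0968  0.0408]
 [ 0.6209 -0.1033  0.0419]
 [ 0.5762 -0.1097  0.0419]]
near [[ 0.481   0.0367  0.0458]
 [ 0.4909 -0.0058  0.0403]
 [ 0.4974 -0.0517  0.0426]]
```

```bash
cat >> h.py <<'E'
from scipy.ndimage import map_coordinates,gaussian_filter
def edge(c,A,B,z,half=.008,n=60,frac=.12):
    """refine world line A->B (at height z): strongest gradient across it; returns point, dir"""
    g=gaussian_filter(cv2.cvtColor(c["pixels"],cv2.COLOR_RGB2GRAY).astype(float),.6)
    A=np.array(A,float);B=np.array(B,float);d=(B-A)/np.linalg.norm(B-A);nn=np.array([-d[1],d[0]])
    out=[]
    ss=np.linspace(-half,half,41)
    for f in np.linspace(frac,1-frac,n):
        p=A+(B-A)*f+ss[:,None]*nn
        uv=proj(c,np.c_[p,np.full(len(p),z)])
        v=map_coordinates(g,[uv[:,1],uv[:,0]],order=1);w=np.abs(np.gradient(v));
        i=w.argmax(); a=max(i-5,0);w2=w[a:i+6];out.append(A+(B-A)*f+nn*(w2@ss[a:i+6]/w2.sum()))
    out=np.array(out,np.float32)
    l=cv2.fitLine(out,cv2.DIST_HUBER,0,.001,.001).ravel()
    r=(out-l[2:])@np.array([-l[1],l[0]])
    return l[2:],l[:2]*np.sign(l[:2]@d),np.median(abs(r))
E
python3 - <<'E'
from h import *
t=load("top0.npz");s=load("scene0.npz")
def cir(c,x0,y0,z,r0,half,n=90,sgn=None):
    g=gaussian_filter(cv2.cvtColor(c["pixels"],cv2.COLOR_RGB2GRAY).astype(float),.5);pts=[]
    rr=np.linspace(r0-half,r0+half,41)
    for a in np.linspace(0,2*np.pi,n,endpoint=False):
        p=np.c_[x0+rr*np.cos(a),y0+rr*np.sin(a),np.full(41,z)];uv=proj(c,p)
        v=np.gradient(map_coordinates(g,[uv[:,1],uv[:,0]],order=1))
        i=v.argmin(); pts.append([*p[i,:2],-v[i],a])
    return np.array(pts)
for nm,c,c0 in(("top",t,(.6,.0135)),("scene",s,(.6,.0135))):
    x0,y0=c0
    for it in range(4):
        P=cir(c,x0,y0,.055,.025,.007)
        if nm=="scene": # far half: silhouette of the rim vs base reliable: far from cam
            o=-c["R"].T@c["t"];P=P[((P[:,:2]-[x0,y0])@(o[:2]-[x0,y0]))<0.3*.025*np.linalg.norm(o[:2]-[x0,y0])]
        w=np.ones(len(P))
        for k in range(5):
            A=np.c_[2*P[:,:2],np.ones(len(P))]*w[:,None];x=np.linalg.lstsq(A,w*(P[:,:2]**2).sum(1),rcond=None)[0]
            R=np.sqrt(x[2]+x[:2]@x[:2]);res=np.hypot(*(P[:,:2]-x[:2]).T)-R;w=1/(1+(res/.001)**2)
        x0,y0=x[:2]
    print(nm,"rim",x0,y0,R,np.median(abs(res)))
    psi=np.radians(9.5);C=np.array([x0,y0]);ex=np.array([np.cos(psi),np.sin(psi)]);ey=np.array([-ex[1],ex[0]])
    for e,a,b in(("left",(-.075,.075),(.07,.075)),("right",(-.075,-.075),(.07,-.075)),("near",(-.075,.075),(-.075,-.075))):
        q,d,r=edge(c,C+a[0]*ex+a[1]*ey,C+b[0]*ex+b[1]*ey,.01)
        nrm=np.array([-d[1],d[0]]);print(e,"ang",np.degrees(np.arctan2(d[1],d[0])).round(2),"dist to rim C",((q-C)@nrm).round(4),"res",r)
    q,d,r=edge(c,C+.077*ex+.073*ey,C+.077*ex-.073*ey,.072);print("walltop",np.degrees(np.arctan2(d[1],d[0])),(q-C)@np.array([-d[1],d[0]]),r)
# lamp top square
for nm,c in(("top",t),("scene",s)):
    K=np.array([[.5742,-.3398],[.552,-.362],[.5251,-.3367],[.5497,-.3142]])
    L=[edge(c,K[i],K[(i+1)%4],.100,half=.005) for i in range(4)]
    cor=[]
    for i in range(4):
        q1,d1,_=L[i-1];q2,d2,_=L[i];al=np.linalg.solve(np.c_[d1,-d2],q2-q1);cor.append(q1+al[0]*d1)
    cor=np.array(cor);print(nm,"lamp",cor.round(4).tolist(),cor.mean(0),[np.degrees(np.arctan2(l[1][1],l[1][0])).round(1) for l in L],np.linalg.norm(cor-np.roll(cor,1,0),axis=1).round(4))
for nm,c in(("top",t),("scene",s)):
    K=np.array([[.6095,-.3077],[.5939,-.3915],[.3901,-.3518],[.4061,-.2682]])
    L=[edge(c,K[i],K[(i+1)%4],.014,half=.008) for i in range(4)]
    print(nm,"rack",[np.degrees(np.arctan2(l[1][1],l[1][0])).round(1) for l in L])
    cor=[]
    for i in range(4):
        q1,d1,_=L[i-1];q2,d2,_=L[i];al=np.linalg.solve(np.c_[d1,-d2],q2-q1);cor.append(q1+al[0]*d1)
    print(np.array(cor).mean(0),np.round(cor,4).tolist())
im=s["pixels"][:,:,::-1]
cv2.imwrite("pics/sclamp.png",cv2.resize(im[140:190,205:265],(720,600),interpolation=cv2.INTER_CUBIC))
E
```

```text
top rim 0.6012413286470357 0.011407598244055572 0.02552231683193419 0.0005281271102604429
left ang 9.95 dist to rim C 0.0752 res 0.0006375923
right ang 9.56 dist to rim C -0.0737 res 0.00036413595
near ang -80.35 dist to rim C -0.0726 res 0.00033834742
walltop -80.54305243869354 0.07013761050487782 0.00017912479
scene rim 0.5995609332305863 0.010784136289424484 0.025409255809204175 0.0009575014103812875
left ang 9.23 dist to rim C 0.0724 res 0.00038404687
right ang 10.47 dist to rim C -0.0759 res 0.0017226512
near ang -80.69 dist to rim C -0.0765 res 0.00029219035
walltop -80.93856104857501 0.07619235795628865 0.00030294724
top lamp [[0.574, -0.3385], [0.552, -0.3631], [0.5247, -0.3389], [0.5488, -0.314]] [ 0.54986562 -0.33862933] [np.float64(-132.0), np.float64(138.4), np.float64(45.9), np.float64(-44.1)] [0.0352 0.033  0.0364 0.0346]
scene lamp [[0.5688, -0.3419], [0.55, -0.3626], [0.5283, -0.339], [0.5512, -0.3033]] [ 0.54960853 -0.33670114] [np.float64(-132.3), np.float64(132.7), np.float64(57.3), np.float64(-65.5)] [0.0424 0.0279 0.032  0.0424]
top rack [np.float64(-95.1), np.float64(169.4), np.float64(76.4), np.float64(-13.3)]
[ 0.50076054 -0.32632016] [[0.6051, -0.3086], [0.5981, -0.3867], [0.3897, -0.3477], [0.4102, -0.2624]]
scene rack [np.float64(-100.6), np.float64(171.5), np.float64(79.0), np.float64(-11.2)]
[ 0.49679197 -0.32850345] [[0.6072, -0.309], [0.5931, -0.3841], [0.3852, -0.3528], [0.4016, -0.2681]]
```

View pics/sclamp.png

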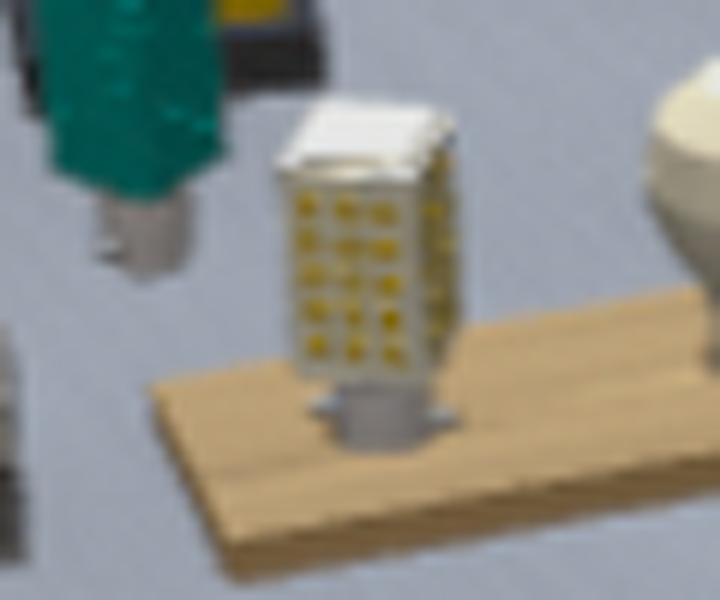

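```bash
cat > g.py <<'E'
import numpy as np
from scipy.spatial.transform import Rotation as Ro
from station import manip
C=np.array([.6004,.0111]);psi=np.radians(9.75)
ex=np.array([np.cos(psi),np.sin(psi)]);ey=np.array([-ex[1],ex[0]])
L=np.array([.5498,-.338]);lx=np.radians(137.)
def rv(ph):
    c,s=np.cos(ph),np.sin(ph)
    return Ro.from_matrix([[c,s,0],[s,-c,0],[0,0,-1]]).as_rotvec()
def st(k=""):
    o=manip.observe();print(k,"t",round(o["t"],2),"p",o["tcp_pos"].round(4),"F",o["force"].round(1),"w",round(o["width"],4),"j7",o["joint_pos"][6].round(2));return o
E
python3 - <<'E'
from g import *
from h import *
t=load("top0.npz")
print("torch top", ray(t,[[209,131]],.12),"driver",ray(t,[[255,135],[318,141]],.01),"turq",ray(t,[[443,214]],.1))
dirs={"left":ey,"near":-ex,"right":-ey}
for n,d in dirs.items():
    for k in range(4):
        ph=np.arctan2(d[1],d[0])+k*np.pi/2
        q=manip.ik([*(C+d*.16),.02],rv(ph)); print(n,k,None if q is None else q.round(2))
for k in range(4):
    ph=lx+k*np.pi/2; q=manip.ik([*L,.06],rv(ph))
    al=(psi+k*np.pi/2,psi+np.pi+k*np.pi/2)
    print("lamp",k,None if q is None else q.round(2))
    for a in al:
      for e in(0,-np.pi/4,-np.pi/2):
        q=manip.ik([*C,.09],rv(a+e)); print("   ",round(a,2),round(e,2),None if q is None else q.round(2))
E
```

```text
torch top [[0.75845023 0.14335911 0.12      ]] driver [[ 0.78979766  0.02995859  0.01      ]
 [ 0.77756386 -0.15384565  0.01      ]] turq [[ 0.55921277 -0.47465618  0.1       ]]
left 0 [-0.42  0.6   0.07  1.84 -0.06  0.7   1.43]
left 1 [-0.17  0.62 -0.27  1.82  0.23  0.73  2.74]
left 2 [-0.74  0.66  0.53  1.86 -0.47  0.75 -1.35]
left 3 [-0.65  0.63  0.39  1.85 -0.35  0.72  0.11]
near 0 [-0.84  0.67  1.03  2.25 -0.91  0.74 -2.13]
near 1 [-0.63  0.51  0.7   2.24 -0.6   0.59 -0.87]
near 2 [-0.44  0.45  0.45  2.23 -0.38  0.53  0.47]
near 3 [-0.31  0.43  0.28  2.22 -0.24  0.52  1.9 ]
right 0 [-0.34  0.79  0.75  1.75 -0.68  0.88 -0.69]
right 1 [-0.21  0.72  0.54  1.74 -0.49  0.81  0.73]
right 2 [-0.07  0.68  0.33  1.73 -0.3   0.78  2.14]
right 3 [-0.48  0.94  1.03  1.76 -0.94  1.03 -2.06]
lamp 0 [ 1.13  0.87 -1.04  1.64  0.82  1.13  2.25]
    0.17 0 [-0.51  0.57  0.57  1.82 -0.39  0.87  0.42]
    0.17 -0.79 [-0.58  0.59  0.68  1.82 -0.47  0.89 -0.3 ]
    0.17 -1.57 [-0.57  0.59  0.66  1.82 -0.46  0.89 -1.09]
    3.31 0 [-0.86  0.89  1.25  1.84 -0.94  1.15 -2.25]
    3.31 -0.79 [-0.15  0.51
[... 581 characters left out ...]
 1.15 -2.25]
    3.31 -0.79 [-0.15  0.51  0.06  1.79 -0.04  0.84  2.46]
    3.31 -1.57 [-0.27  0.52  0.23  1.8  -0.15  0.84  1.78]
    6.45 0 [-0.51  0.57  0.57  1.82 -0.39  0.87  0.42]
    6.45 -0.79 [-0.58  0.59  0.68  1.82 -0.47  0.89 -0.3 ]
    6.45 -1.57 [-0.57  0.59  0.66  1.82 -0.46  0.89 -1.09]
lamp 3 [ 0.06  0.69  0.61  1.72 -0.49  0.89  1.7 ]
    4.88 0 [-0.57  0.59  0.66  1.82 -0.46  0.89 -1.09]
    4.88 -0.79 [-0.86  0.89  1.25  1.84 -0.94  1.15 -1.46]
    4.88 -1.57 [-0.86  0.89  1.25  1.84 -0.94  1.15 -2.25]
    8.02 0 [-0.27  0.52  0.23  1.8  -0.15  0.84  1.78]
    8.02 -0.79 [-0.38  0.53  0.39  1.81 -0.26  0.85  1.09]
    8.02 -1.57 [-0.51  0.57  0.57  1.82 -0.39  0.87  0.42]
```

```bash
cat >> g.py <<'E'
dirs={"left":ey,"near":-ex,"right":-ey}
def raise_panel(n,k,h,a0,clear=.014,z0=.009,off=0.0):
    d=dirs[n];ph=np.arctan2(d[1],d[0])+k*np.pi/2
    tan=np.array([-d[1],d[0]])*off
    P=lambda r,z:[*(C+d*r+tan),z]
    r0=.075+.06*np.cos(a0)+h+clear
    manip.goto(P(r0,.17),rv(ph)); manip.movel(P(r0,z0),rv(ph),v=.2); st(n+" down")
    for a in np.linspace(a0,1.5,8):
        r=.075+.06*np.cos(a)+h-.003*(1-(a-a0)/(1.5-a0)); z=z0+.06*(np.sin(a)-np.sin(a0))+.012*(a-a0)/(1.5-a0)
        manip.movel(P(r,min(z,.054)),rv(ph),v=.08); o=st("  a%.2f"%a)
        if np.linalg.norm(o["force"])>40: print("STOP");return
    for r in np.arange(.075+h+.003,.075+h-.007,-.0015):
        manip.movel(P(r,.054),rv(ph),v=.05);o=st("  r%.4f"%r)
        if abs(o["force"][:2]@d)>8: break
    r+=.02
    manip.movel(P(r,.054),rv(ph),v=.1);manip.movel(P(r+.01,.17),rv(ph),v=.25)
E
python3 - <<'E'
from g import *
manip.gripper_to(0.0,20)
raise_panel("left",0,.0135,.37)
import cv2
c=manip.read_camera("scene");cv2.imwrite("pics/s1.png",cv2.resize(c["pixels"][150:310,180:380,::-1],(750,600)))
E
```

```text
left down t 4.35 p [0.5743 0.1676 0.0099] F [ 0.7  1.  -1. ] w 0.0003 j7 1.46
  a0.37 t 4.72 p [0.5773 0.1499 0.01  ] F [-0.   1.9  0.3] w 0.0006 j7 1.49
  a0.53 t 5.01 p [0.5776 0.1461 0.0202] F [0.  0.6 0.4] w 0.0005 j7 1.5
  a0.69 t 5.29 p [0.5785 0.1411 0.0297] F [0.7 0.7 0.3] w 0.0007 j7 1.5
  a0.85 t 5.58 p [0.5796 0.1348 0.0383] F [-0.4 -0.1 -0.4] w 0.0003 j7 1.51
  a1.02 t 5.86 p [0.5808 0.1275 0.0456] F [ 1.   0.1 -0.5] w 0.0008 j7 1.52
  a1.18 t 6.13 p [0.5821 0.1193 0.0517] F [-0.2 -0.5  0. ] w 0.0007 j7 1.54
  a1.34 t 6.4 p [0.5835 0.1106 0.0542] F [ 0.1 -0.1 -0. ] w 0.0005 j7 1.55
  a1.50 t 6.67 p [0.5848 0.1014 0.0539] F [ 0.2  0.1 -0.8] w 0.0004 j7 1.57
  r0.0915 t 6.92 p [0.5848 0.1011 0.0539] F [-0.3 -0.2 -0.8] w 0.0006 j7 1.57
  r0.0900 t 7.17 p [0.5851 0.0999 0.054 ] F [0.  1.1 0.1] w 0.0005 j7 1.57
  r0.0885 t 7.42 p [0.5854 0.0983 0.054 ] F [-0.7  0.4  0.4] w 0.0008 j7 1.57
  r0.0870 t 7.67 p [0.5857 0.0967 0.054 ] F [-0.   0.9  0.8] w 0.0005 j7 1.58
  r0.0855 t 7.92 p [0.586  0.0951 0.054 ] F [0.1 0.4 0.4] w 0.0006 j7 1.58
  r0.0840 t 8.17 p [0.5862 0.0939 0.054 ] F [-0.4  0.8 -0. ] w 0.0006 j7 1.58
  r0.0825 t 8.42 p [0.5862 0.0938 0.054 ] F [-0.6  4.9  0.2] w 0.0007 j7 1.58
```

View pics/s1.png

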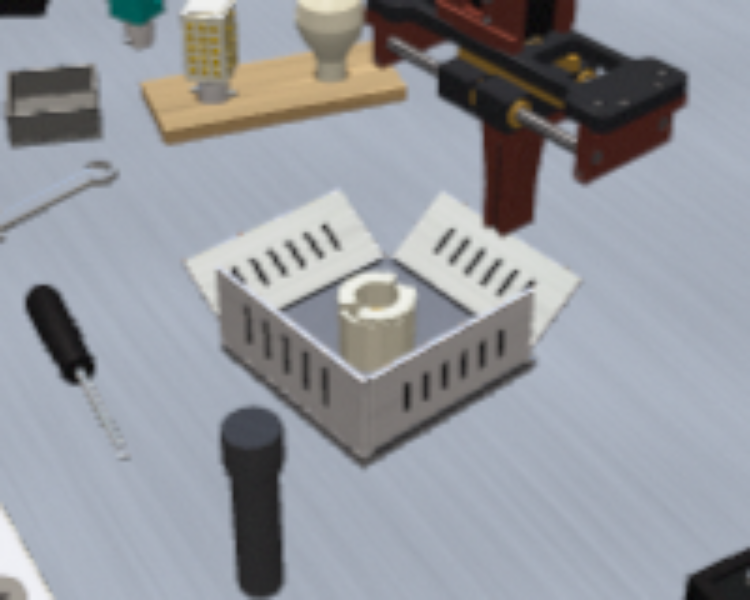

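The picture shows the left panel upright: its top corners are at about (365,378) and (530,290). The near and right panels are still splayed. Next I raise those two.

```bash
python3 - <<'E'
from g import *
raise_panel("near",2,.010,.68)
raise_panel("right",1,.010,.63)
import cv2
c=manip.read_camera("scene");cv2.imwrite("pics/s2.png",cv2.resize(c["pixels"][150:310,180:380,::-1],(750,600)))
c=manip.read_camera("top");cv2.imwrite("pics/t2.png",cv2.resize(c["pixels"][140:260,190:350,::-1],(800,600)));np.savez("top2.npz",**c)
E
```

```text
near down t 11.57 p [ 0.4574 -0.0136  0.0095] F [ 1.   0.1 -0.2] w 0.0004 j7 0.43
  a0.68 t 11.93 p [ 0.4709 -0.0111  0.0095] F [-10.7  -2.7   8.7] w 0.0007 j7 0.43
  a0.80 t 12.18 p [ 0.4774 -0.0099  0.0169] F [-6.2 -0.9  5.7] w 0.0007 j7 0.42
  a0.91 t 12.43 p [ 0.4837 -0.0088  0.0231] F [-0.8 -1.2  1.3] w 0.0007 j7 0.41
  a1.03 t 12.68 p [ 0.489  -0.008   0.0282] F [-0.5 -0.1 -0.1] w 0.0003 j7 0.4
  a1.15 t 12.93 p [ 0.4944 -0.0071  0.0331] F [-0.1  0.5 -0.4] w 0.0005 j7 0.39
  a1.27 t 13.18 p [ 0.5005 -0.0061  0.0373] F [ 0.1 -0.3 -0.6] w 0.0006 j7 0.39
  a1.38 t 13.43 p [ 0.5066 -0.0051  0.0407] F [-0.2  0.6 -0.2] w 0.0004 j7 0.38
  a1.50 t 13.68 p [ 0.513  -0.0039  0.0432] F [0.5 0.6 0.4] w 0.0003 j7 0.38
  r0.0880 t 14.05 p [ 0.514  -0.0037  0.0545] F [ 0.4 -0.2  0.4] w 0.0009 j7 0.37
  r0.0865 t 14.3 p [ 0.5152 -0.0035  0.0539] F [ 0.1  0.4 -0. ] w 0.0005 j7 0.37
  r0.0850 t 14.55 p [ 0.5166 -0.0033  0.0539] F [-0.3  0.8  0.5] w 0.0004 j7 0.37
  r0.0835 t 14.8 p [ 0.5182 -0.003   0.0539] F [-0.8 -0.9 -0.6] w 0.0007 j7 0.37
  r0.0820 t 15.05 p [ 0.5191 -0.0028  0.0539] F [-3.4
[... 459 characters left out ...]
 -0.1016  0.0295] F [-0.3 -0.7  1.3] w 0.0006 j7 0.61
  a1.13 t 19.37 p [ 0.6191 -0.096   0.0349] F [ 0.4 -0.  -0.2] w 0.0006 j7 0.6
  a1.25 t 19.62 p [ 0.618  -0.0896  0.0395] F [-0.6  0.1  0.3] w 0.0002 j7 0.59
  a1.38 t 19.87 p [ 0.6168 -0.0829  0.043 ] F [ 0.7 -0.   0.3] w 0.0006 j7 0.57
  a1.50 t 20.12 p [ 0.6156 -0.076   0.0456] F [ 0.7 -0.4 -0.2] w 0.0006 j7 0.56
  r0.0880 t 20.44 p [ 0.6157 -0.0756  0.0546] F [ 1.3  0.  -0.7] w 0.0007 j7 0.55
  r0.0865 t 20.69 p [ 0.6151 -0.0742  0.0539] F [-0.1 -0.9 -0.2] w 0.0006 j7 0.55
  r0.0850 t 20.94 p [ 0.6151 -0.0741  0.054 ] F [ 1.6 -4.6 -1.8] w 0.0004 j7 0.55
  r0.0835 t 21.19 p [ 0.6151 -0.0741  0.0541] F [ 2.6 -8.7 -2.8] w 0.0009 j7 0.55
```

View pics/s2.png

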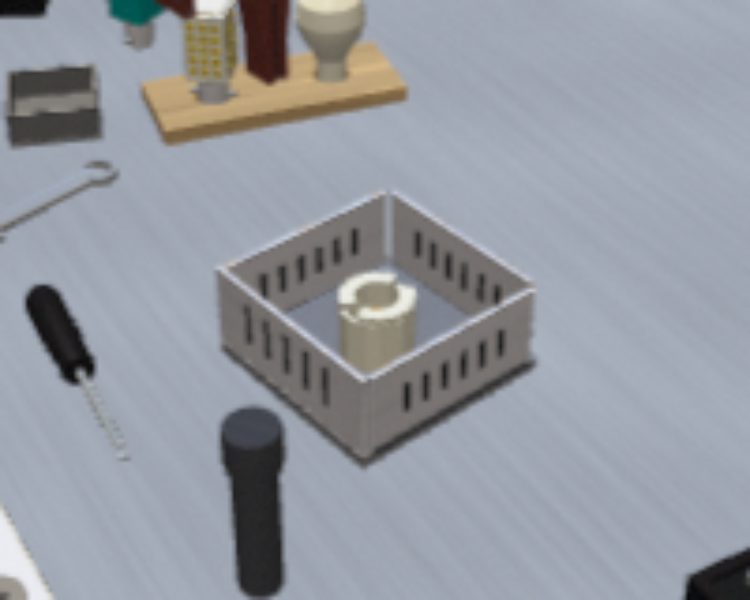

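View pics/t2.png

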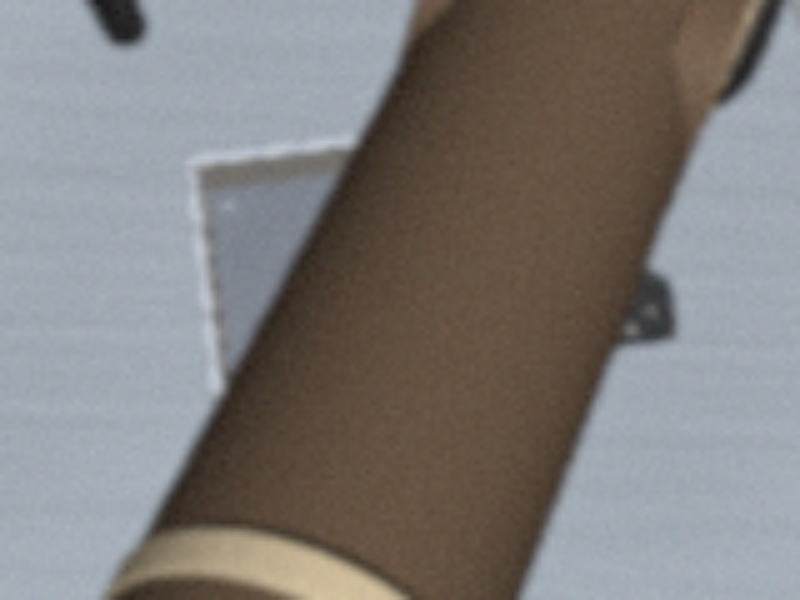

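All four walls now stand upright, and the other things are where they were. Next is the lamp.

```bash
python3 - <<'E'
from g import *
ph=np.radians(47.)
manip.gripper_to(0.085,40)
manip.goto([*L,.19],rv(ph)); manip.movel([*L,.051],rv(ph),v=.15); st("down")
manip.gripper_to(0.0,45); st("grip")
manip.movel([*L,.20],rv(ph),v=.15); o=st("up")
import cv2
c=manip.read_camera("scene");cv2.imwrite("pics/s3.png",cv2.resize(c["pixels"][90:210,180:340,::-1],(800,600)));np.savez("scene3.npz",**c)
c=manip.read_camera("top");cv2.imwrite("pics/t3.png",c["pixels"][:,:,::-1]);np.savez("top3.npz",**c)
E
```

```text
down t 25.64 p [ 0.5504 -0.3383  0.0519] F [ 0.5 -0.2 -0.4] w 0.085 j7 1.56
grip t 26.45 p [ 0.5498 -0.338   0.051 ] F [1.2 0.3 0.9] w 0.0358 j7 1.56
up t 27.59 p [ 0.5493 -0.3376  0.1989] F [-0.   1.  -0.9] w 0.0357 j7 1.49
```

View pics/s3.png

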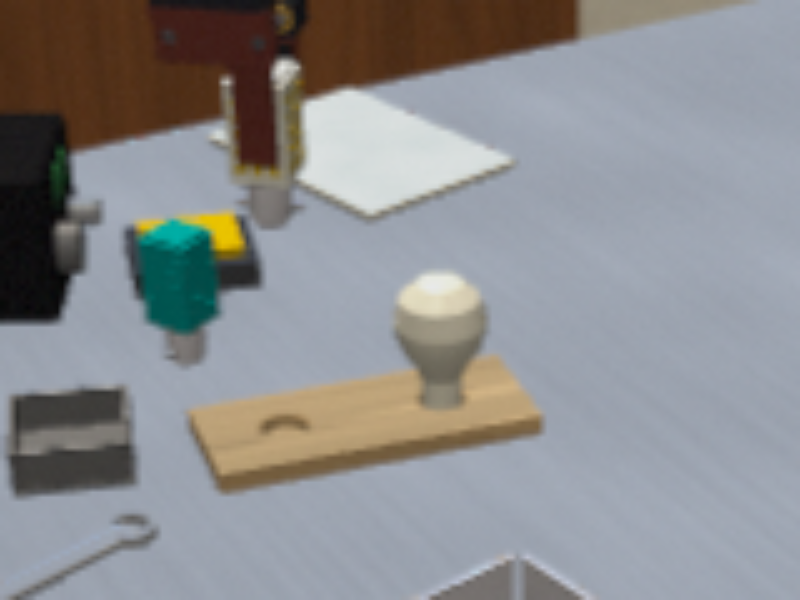

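View pics/t3.png

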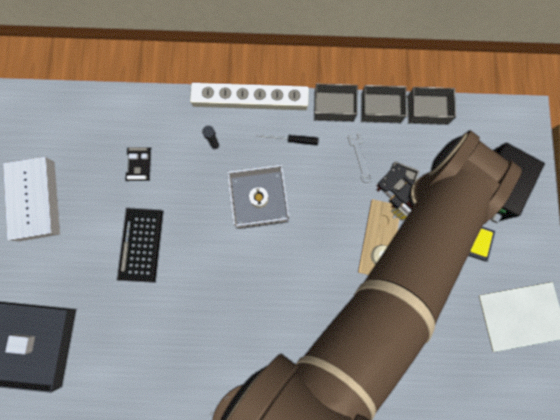

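The lamp is held straight with 35.8 mm between the pads, and its rack hole is empty. I'll move it above the holder and check how it lines up with the holder.

```bash
python3 - <<'E'
from g import *
from h import *
import cv2
t=load("top3.npz")
cs=[]
for c_,nm in((t,"top"),):
    q=[]
    for e,a,b in(("L",(-.07,.075),(.07,.075)),("R",(-.07,-.075),(.07,-.075)),("N",(-.075,.07),(-.075,-.07)),("W",(.075,.07),(.075,-.07))):
        p,d,r=edge(c_,C+a[0]*ex+a[1]*ey,C+b[0]*ex+b[1]*ey,.071,half=.006);n=np.array([-d[1],d[0]])
        print(e,np.degrees(np.arctan2(d[1],d[0])).round(2),((p-C)@n).round(4),r)
ph=psi+np.pi/2
manip.goto([*C,.20],rv(ph)); manip.movel([*C,.131],rv(ph),v=.15); manip.sleep(.3);st()
c=manip.read_camera("scene");cv2.imwrite("pics/s4.png",cv2.resize(c["pixels"][170:270,230:330,::-1],(600,600),interpolation=cv2.INTER_CUBIC));np.savez("scene4.npz",**c)
X=np.array([[*C,.085],[*C,.055]]);uv=proj(c,X);print((uv-[230,170]+.5)*6)
pins=[[*(C+s*.02*ex),.097] for s in(1,-1)];print((proj(c,pins)-[230,170]+.5)*6)
E
```

```text
L 9.65 0.0701 0.0002843903
R 9.76 -0.0705 0.00026238488
N -80.5 -0.0759 0.0005092482
W -80.34 0.0704 0.00031167304
 t 29.93 p [0.6009 0.0112 0.1319] F [ 0.9 -0.6 -0.3] w 0.0356 j7 1.74
[[301.71717946 293.77747382]
 [301.71555546 353.08576924]]
[[263.20556588 288.7416421 ]
 [339.4487051  250.6122724 ]]
```

View pics/s4.png

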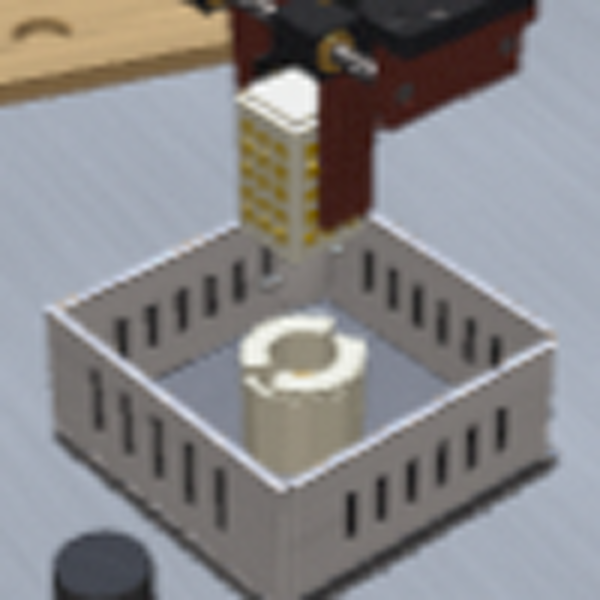

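The held cap is centred at about (301,285), over the rim centre at (303,352), and the pins at (270,280) and (337,245) are in line with the slots. I insert it step by step, watching the force.

```bash
python3 - <<'E'
from g import *
ph=psi+np.pi/2
for z in [.106,.100,.096,.092,.089,.086,.083,.080,.077,.074,.072,.070]:
    manip.movel([*C,z],rv(ph),v=.04); manip.sleep(.05);o=st("%.3f"%z)
    F=o["force"]
    if np.hypot(*F[:2])>12 or F[2]>25 or (z>.0845 and F[2]>8): print("STOP");break
E
```

```text
0.106 t 30.8 p [0.6006 0.0111 0.1062] F [ 0.  -0.8 -0.9] w 0.0358 j7 1.75
0.100 t 31.15 p [0.6003 0.0111 0.0999] F [-0.   0.1 -1.1] w 0.0359 j7 1.75
0.096 t 31.45 p [0.6003 0.0111 0.0959] F [-0.8 -1.  -0.5] w 0.0358 j7 1.75
0.092 t 31.75 p [0.6003 0.0111 0.0918] F [-1.   0.1 -0.7] w 0.0355 j7 1.75
0.089 t 32.05 p [0.6003 0.0111 0.0889] F [-0.5 -1.  -0.5] w 0.0355 j7 1.75
0.086 t 32.35 p [0.6003 0.0111 0.0859] F [ 0.7 -0.2 -0.1] w 0.0361 j7 1.75
0.083 t 32.65 p [0.6009 0.0111 0.0835] F [1.3 0.  4.7] w 0.0357 j7 1.75
0.080 t 32.95 p [0.6009 0.0111 0.0806] F [0.2 0.2 6.2] w 0.0358 j7 1.75
0.077 t 33.25 p [0.601  0.0111 0.0778] F [-0.9 -0.3  8.1] w 0.0358 j7 1.75
0.074 t 33.55 p [0.601  0.0111 0.075 ] F [-1.7  0.5  9.9] w 0.0358 j7 1.75
0.072 t 33.85 p [0.601  0.0111 0.0731] F [-1.9 -0.9 10.5] w 0.0361 j7 1.75
0.070 t 34.15 p [0.601  0.0111 0.0713] F [-2.   0.3 12.6] w 0.0357 j7 1.76
```

```bash
python3 - <<'E'
from g import *
ph=psi+np.pi/2
for z in [.069,.068,.067,.066]:
    manip.movel([*C,z],rv(ph),v=.04); manip.sleep(.1);o=st("%.3f"%z)
    if o["force"][2]>18: break
for k in range(1,10):
    manip.movel([*C,z],rv(ph-np.radians(10*k)),v=.04); manip.sleep(.03);o=st("turn%d"%(10*k));print("   mz",o["ft_torque"].round(2))
    if abs(o["ft_torque"][2])>2.5: print("STOP");break
import cv2
c=manip.read_camera("scene");cv2.imwrite("pics/s5.png",cv2.resize(c["pixels"][170:270,230:330,::-1],(600,600),interpolation=cv2.INTER_CUBIC))
E
```

```text
0.069 t 34.5 p [0.601  0.0111 0.0709] F [-4.4  0.  16.9] w 0.0357 j7 1.76
0.068 t 34.85 p [0.6011 0.0111 0.0708] F [-6.7  0.1 24.8] w 0.036 j7 1.76
turn10 t 35.21 p [0.6015 0.0115 0.0709] F [-6.   1.  23.2] w 0.036 j7 1.61
   mz [ 0.13  1.42 -0.13]
turn20 t 35.57 p [0.6016 0.012  0.0709] F [-5.8  1.8 23.6] w 0.0357 j7 1.46
   mz [ 0.33  1.45 -0.15]
turn30 t 35.92 p [0.6018 0.0123 0.0709] F [-5.4  3.  23.3] w 0.0359 j7 1.32
   mz [ 0.46  1.27 -0.06]
turn40 t 36.28 p [0.6021 0.0126 0.0709] F [-4.5  3.5 23.2] w 0.0357 j7 1.18
   mz [ 0.67  0.99 -0.09]
turn50 t 36.64 p [0.6022 0.0129 0.0709] F [-3.7  3.9 22.8] w 0.0355 j7 1.03
   mz [ 0.9   0.92 -0.11]
turn60 t 37.0 p [0.6024 0.0129 0.0709] F [-1.8  4.2 22.6] w 0.0358 j7 0.89
   mz [ 0.83  0.82 -0.08]
turn70 t 37.36 p [0.6026 0.0126 0.0709] F [-2.5  3.2 22.3] w 0.0357 j7 0.74
   mz [ 0.68  0.8  -0.09]
turn80 t 37.72 p [0.6028 0.0125 0.071 ] F [-1.3  3.3 22.3] w 0.0356 j7 0.6
   mz [ 0.64  0.67 -0.21]
turn90 t 38.08 p [0.6026 0.0122 0.0709] F [-2.5  3.4 22.5] w 0.036 j7 0.46
   mz [ 0.51  0.9  -0.03]
```

View pics/s5.png

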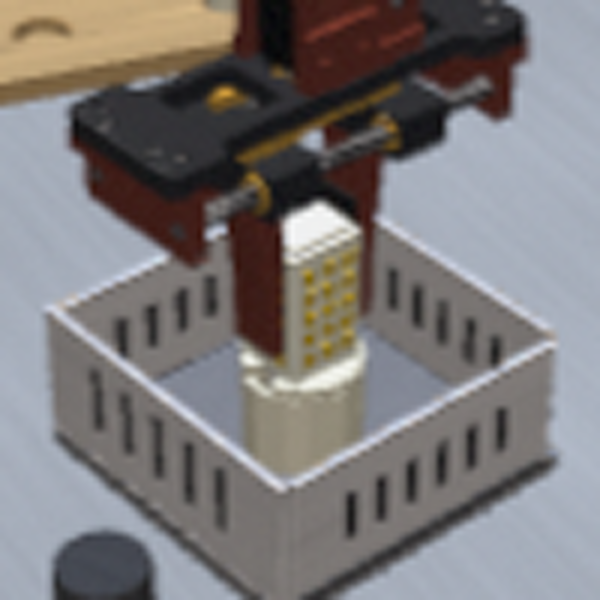

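```bash
python3 - <<'E'
from g import *
manip.sleep(.5);o=st();R=Ro.from_rotvec(o["eef_rot"]).as_matrix()
print("yaw rel box",np.degrees(np.arctan2(R[1,0],R[0,0])-psi),"tilt",np.degrees(np.arccos(-R[2,2])))
c=manip.read_camera("top");import cv2;cv2.imwrite("pics/t5.png",c["pixels"][:,:,::-1])
c=manip.read_camera("scene");cv2.imwrite("pics/s6.png",c["pixels"][:,:,::-1])
E
```

```text
t 38.62 p [0.6026 0.0122 0.0709] F [-2.   3.1 23.3] w 0.0356 j7 0.46
yaw rel box 0.03209060472050644 tilt 0.29610214764122433
```

View pics/s6.png

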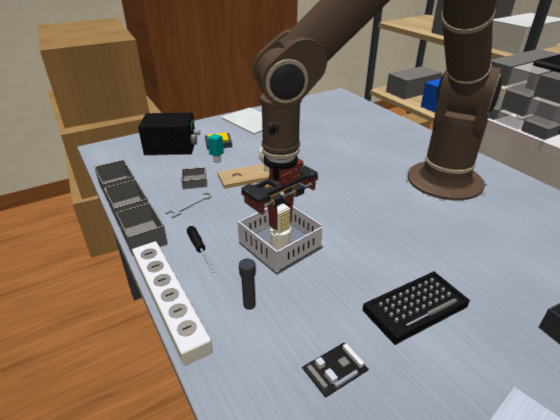

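The box is upright, with the lamp at (282,222) pressed into the holder. The torch, driver, spanner, tray and board haven't moved; the gripper hides the globe here. The jaws have turned a full 90° from the slot line, with 0.3° of tilt. Handing in.

```bash
python3 - <<'E'
from g import *
manip.job_done(); st("done")
E
```

```text
the job is handed in; nothing more can be done
the job is handed in; nothing more can be done
```

I raised all three panels upright and pushed the lamp into the holder with its pins in the slots. I then twisted it 90° clockwise and handed the job in at about 38.6 s, still gripping and pressing. The system gives no verdict, so these are my own last checks:

- **Panels:** the pictures show all three upright. Each was pushed until the force rose at its stop; I did not measure the hinge angles.
- **Lamp seating:** the force built up along the spring to about 12.6 N. It then rose sharply at the expected fully home height (TCP z 71 mm), which I take as the body on the rim. I was pressing with about 23 N at hand-in.
- **Turn and tilt:** the jaws were within 0.1° of a quarter turn from the slots and tilted 0.3°. I assume the lamp turned with them, because they grip its flat sides.
- **Grip:** the jaws were set to 45 N, with 35.6 mm between the pads against the 36 mm body.
- **Bystanders:** torch, driver, board, spanner and tray look unmoved in the last picture. The gripper hid the globe there; it was last seen standing in its hole just after I lifted the lamp.

**One disagreement:** after the twist the tool sat about 2.4 mm from my estimate of the holder's centre. That fits the lamp being gripped slightly off-centre. The 30 mm bore leaves the 26 mm cap only about 2 mm of play, so the lamp itself should be inside the 4 mm limit, but I did not measure that directly.

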